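Pack the small-drone kit tray

ROBOT

A 6-joint arm with a two-finger parallel gripper is mounted at the origin on the work surface. World frame = base frame: x ahead of the robot, y to its left, z up, the work surface at z = 0. Lengths are in m, angles in rad, forces in N, time in s.
With the tool pointing down it reaches from about 0.375 to 0.975 m from the base axis. Payload 3.8 kg.
Tool frame: the origin (TCP) lies midway between the tips of the shut fingers; the grasp point (between the pads) lies 19 mm behind it; z points along the fingers, y is the line along which they close (so a half turn about z gives the same grasp; the last joint's range is limited). The gripper opens to 85 mm and grips with 20 to 120 N. Pads are 22 mm wide; open, the fingers measure 114 mm over their backs; the gripper's body (76 mm by 85 mm) begins 54 mm behind the grasp point. The pads swing forward as they close: fully open they stand 13 mm farther back than shut.
Start: joints at [-1.321, 0.264, 1.604, -0, 1.274, -0.037], TCP at [0.191, -0.647, 0.231] pointing down, gripper open.
Joint ranges: [-2.63, 2.63], [-0.94, 2.18], [0.31, 2.57], [-1.31, 4.45], [0, 2.66], [-2.55, 2.55]. Speed limits (rad/s): [2.57, 2.57, 3.14, 3.14, 3.14, 3.14].

INTERFACE

Orientations are given as a rotation vector (axis times angle).
In Python, from workcell import sensors, viewer, job gives the robot as it stands.
- The arm moves only by the shell command python3 -m inch 'ROWS' [FORCE]. ROWS is JSON, one flat list of numbers, 7 for each row, row after row: the shift along the tool's x, y, z in mm, then the turn, a rotation vector about the tool's x, y, z in degrees, then the finger opening in mm, from 0 to 85.4. A call has exactly 8 rows; each row shifts and turns the commanded pose from where the row before left it, along the tool's axes as they then stand; what a row does not reach is not made up. A row lasts 1/10 s, in which the tool goes at most 50 mm and 8.59 degrees, less where a joint would pass 70% of its speed; a pose out of reach is approached as far as the arm can. A call is refused whole if a number of a shift passes 50 or a number of a turn 8.59, either way. A call with a gripper value outside its range is refused whole. The fingers move at their own pace and stop on an object; FORCE is the grip in N (left out, the last holds). Time passes only in rows, so rows that do not move let the fingers close, or fill a call up. It gives the time, the measured TCP pose, the force, the opening and the grip force at its end, in the units of the state.
- sensors.read_state(): the state, without advancing time (a new reading comes with each control period).
- viewer.read_camera(name): name is "scene" or "top" or "wrist"; returns the picture (420x560x3 uint8, red, green, blue); there is no depth.
- viewer.camera_params(name): a dict with "K" (3x3 intrinsics, pixels), "world_to_cam" (4x4, takes a point from world to camera coordinates). Camera axes: x right, y down, z forward; pixel columns grow to the right and rows downward; lengths in m; the calibration is good to about 2 mm. A picture is of the moment at which its call begins: read the wrist's pose just before it. camera_params takes no time and is no camera call; for the wrist camera it gives the pose at the moment of the call.
- job.finish_job(): hands the job in; it is judged then, once.
The state is a dict: "time": time; "q": joint angles; "joint_vel": joint speeds; "joint_torque": joint torques, N m; "tool_pos": TCP position; "tcp_rot": TCP orientation; "wrist_force": force on the tool from outside, world axes, zero at the start; "torque": the same for the moment, N m; "width": opening from 0.0 (shut) to 1.0 (fully open); "grip_force": force on a finger pad.
Only numpy, scipy, OpenCV 4.12 (cv2) and the standard library are available. Lean on these libraries where they do the work, as an engineer would, in place of code of your own. Each camera call takes 0.05 s, during which the arm holds its last target. There are 200 camera calls.

TASK

Pack the kit for the small drone into the tray: set the small motor in the round pocket, the short battery pack in the oblong pocket, the camera in the small square pocket and the flight-controller stack in the large square pocket, each upright and fully down on the pocket's floor. The large motor and the long battery pack belong to another drone: leave them where they are on the mat.

Things in the scene. Friction and masses are not known exactly. Their poses are not given: they have to be found in the camera images.
- motor_mid (a point): The small motor, to be packed: upright dark metal cylinder 34 mm across and 26 mm high with a copper band low on its side, and a thin 6 mm shaft rising 10 mm more from its top. Lies on the blue mat. The point is on its axis, 13 mm above its underside; z up along the shaft.
- battery_mid (a point): The short battery pack, to be packed: grey and black block 60 x 30 mm, 26 mm high, a yellow socket flush in one end. Lies flat on the mat. The point is its centre, 13 mm above its underside; x along its 60 mm length, z up.
- camera_mid (a point): The camera, to be packed: black body 24 x 24 mm square and 22 mm high, with a round lens 19 mm across rising 8 mm more from its top. Stands on the mat, lens up. The point is the centre of the square body, 11 mm above its underside; x and y square to its sides, z up.
- stack_mid (a point): The flight-controller stack, to be packed: three dark circuit boards 44 x 44 mm on brass stand-offs, 24 mm high, with small chips on top. Lies flat on the mat. The point is its centre, 12 mm above its underside; x and y square to its sides, z up.
- big_motor_mid (a point): The large motor, to be left where it is: same make as the small one but 54 mm across, 26 mm high, with a 10 mm shaft on top. On the mat. The point is on its axis, 13 mm above its underside; z up. The loose things, and three odds and ends (propeller, USB stick, amber jar 28 mm high), lie about 90 mm apart on the 4 mm thick mat, in any arrangement.
- long_battery_mid (a point): The long battery pack, to be left where it is: same make as the short one but 82 mm long, 30 mm wide, 26 mm high. On the mat. The point is its centre, 13 mm above its underside; x along its length, z up.
- round_pocket (a point): Round pocket, 50 mm across, black floor, for the small motor. The point is the centre of the pocket floor; z up. The pocket is in an 85.5 mm square white insert whose top (the lip) is 6 mm above the pocket floor. The four inserts fill, two by two in any order, a fixed grey tray 182 mm square, turned by up to 0.7 rad, its wall 2 mm higher than the lips; neighbouring pocket centres are 86 mm apart.
- small_pocket (a point): Small square pocket, 40 x 40 mm, black floor, for the camera. The point is the centre of the pocket floor; z up. The pocket is in an 85.5 mm square white insert whose top (the lip) is 6 mm above the pocket floor. x and y are square to its sides.
- large_pocket (a point): Large square pocket, 60 x 60 mm, black floor, for the flight-controller stack. The point is the centre of the pocket floor; z up. The pocket is in an 85.5 mm square white insert whose top (the lip) is 6 mm above the pocket floor. x and y are square to its sides.
- long_pocket (a point): Oblong pocket, 76 x 46 mm, black floor, for the short battery. The point is the centre of the pocket floor; z up. The pocket is in an 85.5 mm square white insert whose top (the lip) is 6 mm above the pocket floor. x is along its 76 mm length.
Mind the look-alikes: they are no part of the job. What is shaped like the part that bears stack_mid but turquoise is not meant. Leave any brown look-alike of the part that bears round_pocket alone.

How it is judged:
By the outcome, as a careful person would: the job done as asked, in the order asked, and still so for the second after the job is handed in, with the robot touching nothing.
It also fails if it takes over 90 s, if anything falls off the work surface, if the arm or the gripper's body presses on something with over 40 N, if the wrist force passes 120 N, or if a joint passes its speed limit or range.

## Working session

There is one attempt and no reset: what is moved stays moved. The work goes in short steps, Python scripts to look and compute and a shell command to move; the robot and the scene stay as the last step left them, time stands still between calls to the robot, and variables do not carry over. Pictures are saved under pics/ and viewed, at most 14 in all, crops included, and the job is handed in when it is done.

```bash
mkdir -p pics; ls; cat > h.py <<'E'
import numpy as np, cv2
from workcell import sensors, viewer, job
def shot(n,f):
    P=viewer.camera_params(n); im=viewer.read_camera(n)
    cv2.imwrite(f'pics/{f}.png',im[...,::-1]); return im,P
def ray(P,u,v,z):
    K=np.array(P['K']);T=np.array(P['world_to_cam']);R=T[:3,:3];t=T[:3,3]
    c=-R.T@t; d=R.T@np.linalg.inv(K)@[u,v,1]
    return c+d*(z-c[2])/d[2]
def proj(P,p):
    K=np.array(P['K']);T=np.array(P['world_to_cam']);x=K@(T[:3,:3]@p+T[:3,3]);return x[:2]/x[2]
E
python3 - <<'E'
from h import *
s=sensors.read_state();print({k:np.round(v,3) for k,v in s.items()})
for n in('scene','top','wrist'):
    im,P=shot(n,n+'0');print(n,np.round(P['K'],1).tolist(),np.round(P['world_to_cam'],3).tolist())
E
```

```text
pics
{'time': np.float64(0.0), 'q': array([-1.321,  0.265,  1.605, -0.   ,  1.274, -0.037]), 'joint_vel': array([ 0.001, -0.   , -0.002,  0.001,  0.   ,  0.   ]), 'joint_torque': array([-1.0000e-03, -5.1512e+01, -3.6731e+01, -0.0000e+00,  1.3000e-02,
        0.0000e+00]), 'tool_pos': array([ 0.191, -0.647,  0.23 ]), 'tcp_rot': array([-3.107, -0.449,  0.   ]), 'wrist_force': array([ 0.344, -0.134,  0.696]), 'torque': array([-0.065,  0.046, -0.017]), 'grip_force': np.float64(0.0), 'width': np.float64(0.997)}
scene [[418.3, 0.0, 279.8], [0.0, 418.3, 206.0], [0.0, 0.0, 1.0]] [[-0.128, 0.992, -0.003, 0.055], [0.647, 0.081, -0.758, -0.309], [-0.752, -0.1, -0.652, 1.417], [0.0, 0.0, 0.0, 1.0]]
top [[399.7, 0.0, 279.9], [0.0, 399.7, 204.5], [0.0, 0.0, 1.0]] [[-0.022, -1.0, 0.016, 0.0], [-0.982, 0.019, -0.189, 0.534], [0.189, -0.02, -0.982, 0.931], [0.0, 0.0, 0.0, 1.0]]
wrist [[310.3, 0.0, 280.2], [0.0, 310.3, 216.3], [0.0, 0.0, 1.0]] [[0.283, -0.959, -0.002, -0.673], [-0.924, -0.273, 0.268, -0.036], [-0.258, -0.074, -0.963, 0.378], [0.0, 0.0, 0.0, 1.0]]
```

View pics/top0.png

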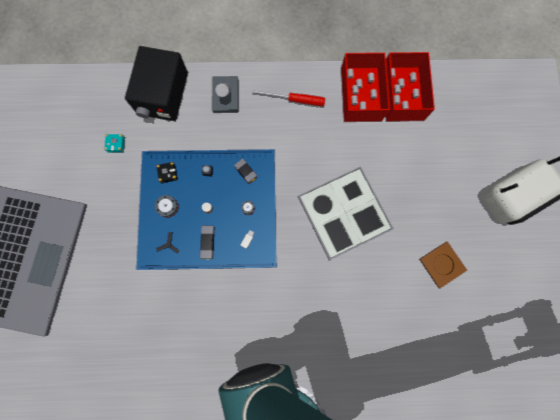

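View pics/scene0.png

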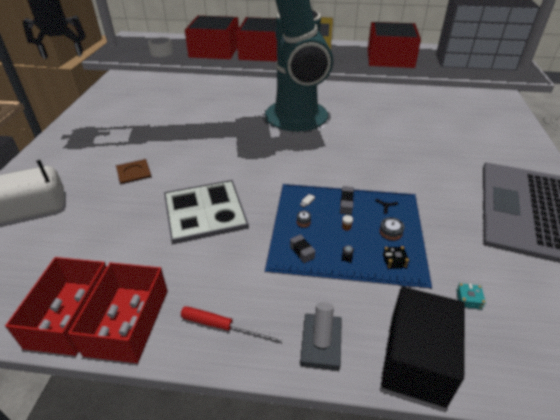

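```bash
python3 - <<'E'
from h import *
P=viewer.camera_params('top'); im=cv2.imread('pics/top0.png')
cv2.imwrite('pics/crop1.png',cv2.resize(im[145:275,135:400],None,fx=3,fy=3,interpolation=cv2.INTER_CUBIC))
for n,u,v,z in [('motor',248,208,.03),('batt',246,170,.03),('cam',207,170,.03),('stack',167,172,.028),('big',166,206,.03),('jar',207,207,.03),('long',207,242,.03),('tray',345,213,.01),('pr',323,205,0.01),('ps',352,190,0.01),('plong',339,235,.01),('plarge',368,220,.01),('brown',443,265,.01)]:
    p=ray(P,u,v,z);print(n,np.round(p,3),round(np.hypot(p[0],p[1]),3))
E
```

```text
motor [0.531 0.069 0.03 ] 0.535
batt [0.629 0.073 0.03 ] 0.633
cam [0.631 0.172 0.03 ] 0.654
stack [0.628 0.274 0.028] 0.685
big [0.54  0.273 0.03 ] 0.605
jar [0.535 0.171 0.03 ] 0.562
long [0.448 0.17  0.03 ] 0.479
tray [ 0.516 -0.178  0.01 ] 0.546
pr [ 0.538 -0.123  0.01 ] 0.552
ps [ 0.576 -0.199  0.01 ] 0.61
plong [ 0.46 -0.16  0.01] 0.487
plarge [ 0.497 -0.236  0.01 ] 0.55
brown [ 0.38  -0.417  0.01 ] 0.564
```

View pics/crop1.png

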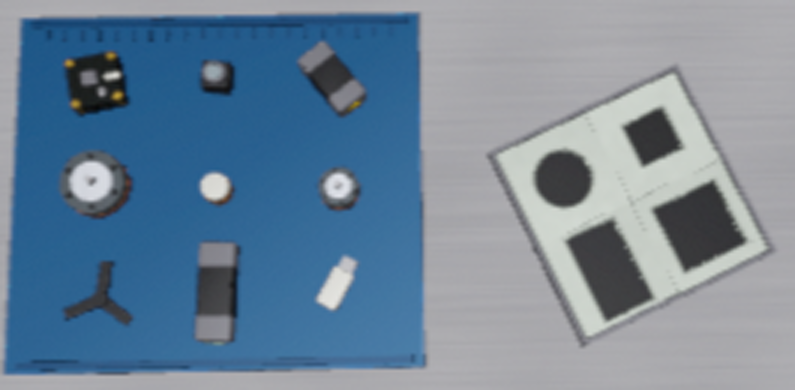

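```bash
cat >> h.py <<'E'
from scipy.spatial.transform import Rotation as Ro
def go(x,y,z,yaw=None):
    "print shift in tool axes (mm) to reach x,y,z; yaw = world angle (rad) of the finger closing line"
    s=sensors.read_state();R=Ro.from_rotvec(s['tcp_rot']).as_matrix();d=(np.array([x,y,z])-s['tool_pos'])*1000
    print('t',round(float(s['time']),2),'pos',np.round(s['tool_pos'],4),'F',np.round(s['wrist_force'],1),'w',round(float(s['width'])*85.4,1),'g',round(float(s['grip_force']),1),'closing yaw deg',np.round(np.degrees(np.arctan2(R[1,1],R[0,1])),2),'tilt z',np.round(R[:,2],3))
    print('shift now',np.round(R.T@d,1))
    if yaw is not None:
        a=np.degrees(np.arctan2(R[1,1],R[0,1])-yaw); a=(a+90)%180-90
        R2=R@Ro.from_rotvec([0,0,np.radians(a)]).as_matrix()
        print('turn about tool z',round(float(a),1),'shift after turn',np.round(R2.T@d,1),'q6',s['q'][5])
E
python3 - <<'E'
from h import *
P=viewer.camera_params('wrist');T=P['world_to_cam'];s=sensors.read_state();R=Ro.from_rotvec(s['tcp_rot']).as_matrix()
c=-T[:3,:3].T@T[:3,3];print('cam in tool',R.T@(c-s['tool_pos']),'axes',np.round(R.T@T[:3,:3].T,3))
g=ray(P,280,216,.01);print('lookat off tool',np.round(R.T@(g-s['tool_pos']),3))
print(np.round(R,3))
go(.516,-.178,.3,np.pi/2);go(.45,-.178,.3)
E
```

```text
cam in tool [ 0.06718109 -0.00041954 -0.14262371] axes [[ 0.    -0.963 -0.268]
 [ 1.     0.     0.   ]
 [-0.    -0.268  0.963]]
lookat off tool [-0.033 -0.001  0.22 ]
[[ 0.959  0.283 -0.   ]
 [ 0.283 -0.959  0.002]
 [ 0.    -0.002 -1.   ]]
t 0.15 pos [ 0.1908 -0.6469  0.2302] F [0.5 0.2 0.3] w 85.6 g 0.0 closing yaw deg -73.57 tilt z [-0.     0.002 -1.   ]
shift now [ 444.6 -357.9  -69.1]
turn about tool z 16.4 shift after turn [ 325.2 -469.   -69.1] q6 -0.03688633714775413
t 0.15 pos [ 0.1908 -0.6469  0.2302] F [0.5 0.2 0.3] w 85.6 g 0.0 closing yaw deg -73.57 tilt z [-0.     0.002 -1.   ]
shift now [ 381.2 -376.5  -69.1]
```

```bash
python3 -m inch '[0,0,0,0,0,8.2,85, 0,0,0,0,0,8.2,85, 25.6,-33.5,0,0,0,0,85, 25.6,-33.5,0,0,0,0,85, 25.6,-33.5,0,0,0,0,85, 25.6,-33.5,0,0,0,0,85, 25.6,-33.5,0,0,0,0,85, 25.6,-33.5,0,0,0,0,85]'
python3 -m inch '[25.6,-33.5,0,0,0,0,85, 25.6,-33.5,0,0,0,0,85, 25.6,-33.5,0,0,0,0,85, 25.6,-33.5,0,0,0,0,85, 25.6,-33.5,0,0,0,0,85, 25.6,-33.5,0,0,0,0,85, 25.6,-33.5,0,0,0,0,85, 25.6,-33.5,0,0,0,0,85]'
python3 - <<'E'
from h import *
import pickle
im,P=shot('wrist','w1');pickle.dump(P,open('w1.pkl','wb'))
go(.60,.12,.23,np.pi/2)
E
```

```text
time: 0.95
tool_pos: [0.345, -0.4447, 0.231]
tcp_rot: [-3.141, -0.0, 0.0]
wrist_force: [0.6, -0.5, 0.2]
width: 0.991
grip_force: 0.0
time: 1.75
tool_pos: [0.5497, -0.1766, 0.2311]
tcp_rot: [-3.142, -0.001, 0.0]
wrist_force: [0.3, -0.3, 0.4]
width: 0.998
grip_force: 0.0
t 1.8 pos [ 0.5532 -0.1716  0.2311] F [3.5 3.1 0.8] w 85.1 g 0.0 closing yaw deg -89.82 tilt z [ 0.003  0.004 -1.   ]
shift now [  47.7 -291.4    2.5]
turn about tool z 0.2 shift after turn [  46.8 -291.6    2.5] q6 1.21893667899937
```

View pics/w1.png

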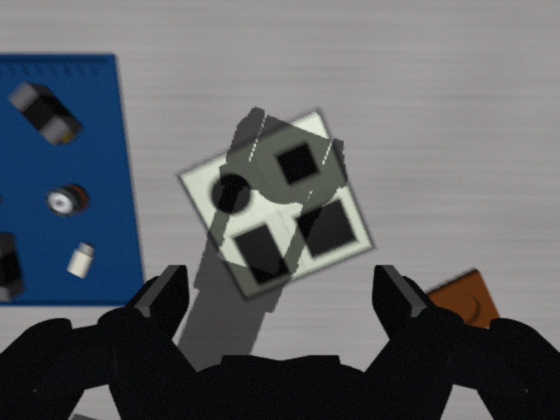

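```bash
python3 -m inch '[4,-46,0,0,0,0,70, 4,-46,0,0,0,0,70, 4,-46,0,0,0,0,70, 4,-46,0,0,0,0,70, 4,-46,0,0,0,0,70, 4,-46,0,0,0,0,70, 0,-25,0,0,0,0,70, 0,0,0,0,0,0,70]'
python3 - <<'E'
from h import *
import pickle
viewer.read_camera('wrist');s=sensors.read_state();print(s['joint_vel'].round(3))
im,P=shot('wrist','w2');pickle.dump(P,open('w2.pkl','wb'))
go(.53,.07,.1)
E
```

```text
time: 2.6
tool_pos: [0.5725, 0.126, 0.2309]
tcp_rot: [-3.141, -0.008, 0.001]
wrist_force: [-0.5, -0.1, -0.6]
width: 0.819
grip_force: 0.0
[-0.041 -0.009  0.008 -0.015  0.003 -0.008]
t 2.7 pos [0.5725 0.1229 0.2308] F [-0.6 -0.3 -0.2] w 69.9 g 0.0 closing yaw deg -89.87 tilt z [-0.001 -0.001 -1.   ]
shift now [-42.6  52.7 130.9]
```

View pics/w2.png

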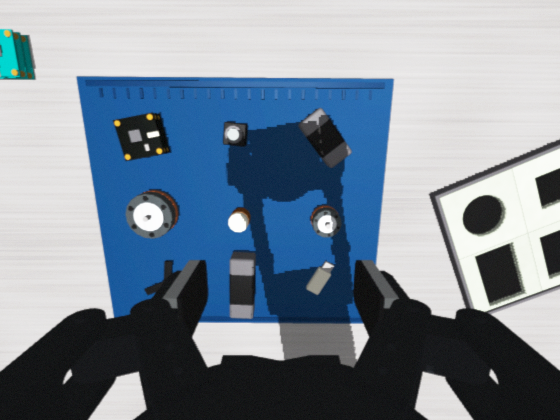

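```bash
cat > m.py <<'E'
from h import *
import pickle
def blobs(im,P,items,tag):
    hsv=cv2.cvtColor(im,cv2.COLOR_BGR2HSV)
    blue=(hsv[...,0]>95)&(hsv[...,0]<125)&(hsv[...,1]>140)
    m=(~blue).astype(np.uint8)
    n,lab,st,ce=cv2.connectedComponentsWithStats(m,connectivity=4)
    for name,p,zm in items:
        u,v=proj(P,np.array(p))
        c=[i for i in range(1,n) if 15<st[i,4]<6000]
        i=min(c,key=lambda i:np.hypot(*(ce[i]-[u,v])))
        cn=max(cv2.findContours((lab==i).astype(np.uint8),cv2.RETR_EXTERNAL,cv2.CHAIN_APPROX_NONE)[0],key=cv2.contourArea)
        r=cv2.minAreaRect(np.array([ray(P,*q[0],zm)[:2]*1000 for q in cn],np.float32))
        print(tag,name,'pix',np.round(ce[i]),'area',st[i,4],'centre mm',np.round(r[0],1),'size',np.round(r[1],1),'ang',round(r[2],1),'centroid',np.round(ray(P,*ce[i],zm)[:2]*1000,1))
if __name__=='__main__':
    it=[('motor',(.531,.069,.017),.017),('batt',(.629,.073,.017),.017),('cam',(.631,.172,.017),.017),('stack',(.628,.274,.016),.016)]
    blobs(cv2.imread('pics/top0.png'),viewer.camera_params('top'),it,'top')
    P=pickle.load(open('w2.pkl','rb'));blobs(cv2.imread('pics/w2.png'),P,it,'w2')
    for n,u,v,z in[('motor top',326,222,.031),('lens',235,134,.034)]:print(n,ray(P,u,v,z).round(4))
    b=[ray(P,*q,.028)[:2]*1000 for q in((121,122),(155,116),(160,150),(127,156))];print('stack brass',np.mean(b,0),np.round(b))
    d=b[1]-b[0];print(np.degrees(np.arctan2(d[1],d[0])))
    # tray pockets in top view
    im=cv2.imread('pics/top0.png');P=viewer.camera_params('top')
    for z in(.008,):
        roi=np.zeros(im.shape[:2],np.uint8);x0,y0=300,168;roi[168:260,298:392]=1
        w=(im.min(2)<90).astype(np.uint8)&roi
        n,lab,st,ce=cv2.connectedComponentsWithStats(w)
        for i in range(1,n):
            if st[i,4]<100:continue
            cn=max(cv2.findContours((lab==i).astype(np.uint8),cv2.RETR_EXTERNAL,cv2.CHAIN_APPROX_NONE)[0],key=cv2.contourArea)
            r=cv2.minAreaRect(np.array([ray(P,*q[0],z)[:2]*1000 for q in cn],np.float32))
            print('pocket',np.round(ce[i]),st[i,4],np.round(r[0],1),np.round(r[1],1),round(r[2],1))
E
python3 m.py
```

```text
top motor pix [248. 207.] area 173 centre mm [534.5  70.5] size [36.4 36.1] ang 44.6 centroid [534.5  70.3]
top batt pix [245. 171.] area 305 centre mm [630.8  75.6] size [67.4 32.2] ang 38.1 centroid [630.9  75.5]
top cam pix [207. 170.] area 97 centre mm [634.8 175.5] size [27.2 23.2] ang 0.6 centroid [635.2 175.2]
top stack pix [166. 172.] area 328 centre mm [632.2 279.1] size [50.5 47.5] ang 10.4 centroid [631.6 279. ]
w2 motor pix [325. 221.] area 797 centre mm [534.9  69.7] size [38.7 37.5] ang 0.2 centroid [535.   69.9]
w2 batt pix [324. 138.] area 1634 centre mm [630.6  74.6] size [62.8 32.5] ang 38.1 centroid [631.4  75.1]
w2 cam pix [235. 134.] area 505 centre mm [635.2 174.9] size [25.4 24. ] ang 82.9 centroid [635.4 175. ]
w2 stack pix [141. 136.] area 1898 centre mm [632.  279.4] size [45.3 52.7] ang 10.6 centroid [632.5 279.3]
motor top [0.5375 0.0713 0.031 ]
lens [0.6351 0.1722 0.034 ]
stack brass [632.26347733 274.69486308] [[647. 294.]
 [653. 257.]
 [618. 255.]
 [611. 292.]]
-80.39549778568669
pocket [352. 190.] 198 [ 576.9 -199.9] [38.3 35.6] 23.4
pocket [322. 204.] 254 [ 540.3 -121.6] [43.8 44.7] 87.8
pocket [368. 220.] 490 [ 498.  -235.7] [57.9 56.6] 25.0
pocket [338. 234.] 480 [ 462.6 -157.4] [73.4 42.6] 24.2
```

```bash
python3 -m inch '[-9.5,13.2,30,0,0,0,60, -9.5,13.2,30,0,0,0,60, -9.5,13.2,30,0,0,0,60, -9.5,13.2,30,0,0,0,60, 0,0,30,0,0,0,60, 0,0,20,0,0,0,60, 0,0,0,0,0,0,60, 0,0,0,0,0,0,60]' 40
python3 - <<'E'
from h import *
shot('wrist','w3')
go(.5347,.07,.011)
E
```

```text
time: 3.5
tool_pos: [0.5348, 0.0688, 0.0614]
tcp_rot: [3.141, -0.002, -0.001]
wrist_force: [0.3, 0.3, 0.6]
width: 0.704
grip_force: 0.0
t 3.55 pos [0.5359 0.0691 0.0624] F [-0.6  1.3  0.4] w 60.1 g 0.0 closing yaw deg -90.03 tilt z [ 0.002 -0.    -1.   ]
shift now [-1.3 -0.9 51.4]
```

View pics/w3.png

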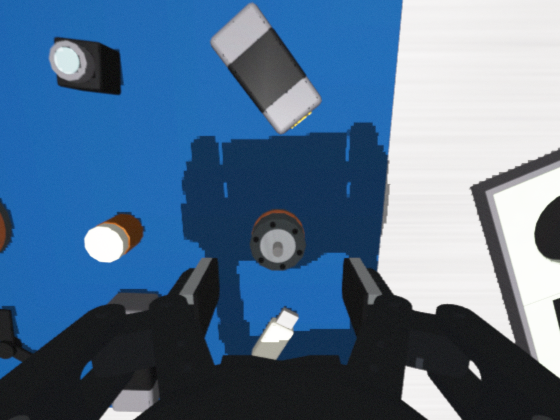

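```bash
python3 -m inch '[0,-1,20,0,0,0,60, 0,0,20,0,0,0,60, 0,0,11,0,0,0,60, 0,0,0,0,0,0,60, 0,0,0,0,0,0,20, 0,0,0,0,0,0,20, 0,0,0,0,0,0,20, 0,0,0,0,0,0,20]' 40
python3 -m inch '[0,0,0,0,0,0,20, 0,0,0,0,0,0,20, 0,0,-5,0,0,0,20, 0,0,-10,0,0,0,20, 0,0,-20,0,0,0,20, 0,0,-30,0,0,0,20, 0,0,0,0,0,0,20, 0,0,0,0,0,0,20]'
python3 -c "
from h import *
go(.5403,-.1215,.074)"
```

```text
time: 4.35
tool_pos: [0.5365, 0.0711, 0.0119]
tcp_rot: [-3.141, -0.001, -0.005]
wrist_force: [-1.0, -0.3, 6.0]
width: 0.379
grip_force: 40.1
time: 5.15
tool_pos: [0.5356, 0.071, 0.0765]
tcp_rot: [-3.141, -0.001, -0.003]
wrist_force: [-0.4, 0.3, -1.7]
width: 0.379
grip_force: 39.8
t 5.15 pos [0.5356 0.071  0.0765] F [-0.4  0.3 -1.7] w 32.3 g 39.8 closing yaw deg -89.96 tilt z [ 0.002  0.    -1.   ]
shift now [  4.5 192.5   2.4]
```

```bash
python3 -m inch '[0.9,38.5,0,0,0,0,20, 0.9,38.5,0,0,0,0,20, 0.9,38.5,0,0,0,0,20, 0.9,38.5,0,0,0,0,20, 0.9,38.5,0,0,0,0,20, 0,0,0,0,0,0,20, 0,0,0,0,0,0,20, 0,0,0,0,0,0,20]'
python3 - <<'E'
from h import *
import pickle
im,P=shot('wrist','w4');pickle.dump(P,open('w4.pkl','wb'))
go(.5403,-.1215,.03)
E
```

```text
time: 5.95
tool_pos: [0.5385, -0.1205, 0.0742]
tcp_rot: [-3.141, -0.001, 0.003]
wrist_force: [0.7, 1.0, -0.2]
width: 0.38
grip_force: 40.0
t 6.0 pos [ 0.5388 -0.1203  0.0744] F [-0.9  0.4  0.4] w 32.3 g 40.0 closing yaw deg -89.91 tilt z [-0.002  0.001 -1.   ]
shift now [ 1.6  1.2 44.4]
```

View pics/w4.png

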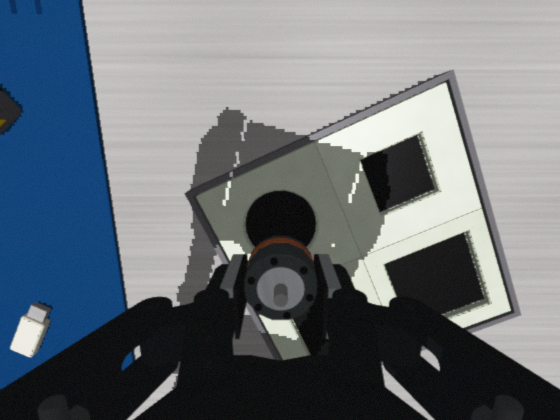

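```bash
python3 - <<'E'
from h import *
import pickle
P=pickle.load(open('w4.pkl','rb'))
S=[(361,160),(424,132),(438,191),(383,212)];L=[(386,264),(468,231),(489,297),(419,316)]
for z in(.004,.007,.010,.013,.016):
    a=np.array([ray(P,*q,z)[:2]*1000 for q in S]);b=[ray(P,*q,z)[:2]*1000 for q in((246,222),(316,222),(281,190))]
    print(z,'small c',a.mean(0).round(1),'sides',np.linalg.norm(a-np.roll(a,1,0),axis=1).round(1),'round l/r/top',np.round(b,1).tolist())
E
```

```text
0.004 small c [ 576.1 -203.4] sides [40.7 44.3 42.3 39.9] round l/r/top [[542.0, -95.8], [542.0, -145.9], [565.2, -120.9]]
0.007 small c [ 576.5 -202.2] sides [40.1 43.7 41.7 39.3] round l/r/top [[542.9, -96.2], [542.9, -145.6], [565.8, -120.8]]
0.01 small c [ 576.9 -201.1] sides [39.6 43.1 41.1 38.8] round l/r/top [[543.8, -96.5], [543.8, -145.2], [566.4, -120.8]]
0.013 small c [ 577.3 -199.9] sides [39.  42.4 40.5 38.2] round l/r/top [[544.7, -96.9], [544.7, -144.9], [566.9, -120.8]]
0.016 small c [ 577.7 -198.7] sides [38.4 41.8 39.9 37.6] round l/r/top [[545.6, -97.2], [545.6, -144.5], [567.5, -120.8]]
```

```bash
python3 -m inch '[1.5,0.6,20,0,0,0,20, 0,0,20,0,0,0,20, 0,0,12,0,0,0,20, 0,0,0,0,0,0,20, 0,0,2,0,0,0,20, 0,0,2,0,0,0,20, 0,0,0,0,0,0,20, 0,0,0,0,0,0,20]'
python3 -m inch '[0,0,1,0,0,0,20, 0,0,1,0,0,0,20, 0,0,1,0,0,0,20, 0,0,0,0,0,0,20, 0,0,1,0,0,0,20, 0,0,0,0,0,0,20, 0,0,0,0,0,0,20, 0,0,0,0,0,0,20]'
python3 -c "
from h import *
go(.5403,-.1215,.011)"
```

```text
time: 6.8
tool_pos: [0.5416, -0.1223, 0.02]
tcp_rot: [3.141, 0.001, 0.002]
wrist_force: [-0.5, 0.0, -0.2]
width: 0.382
grip_force: 40.0
time: 7.6
tool_pos: [0.541, -0.1221, 0.0159]
tcp_rot: [-3.142, -0.001, 0.001]
wrist_force: [-2.1, 1.2, 5.1]
width: 0.384
grip_force: 40.5
t 7.6 pos [ 0.541  -0.1221  0.0159] F [-2.1  1.2  5.1] w 32.8 g 40.5 closing yaw deg -89.97 tilt z [-0.  0. -1.]
shift now [-0.7 -0.6  4.9]
```

```bash
python3 -m inch '[0,0,0.5,0,0,0,20, 0,0,0,0,0,0,20, 0,0,0.5,0,0,0,20, 0,0,0,0,0,0,20, 0,0,0,0,0,0,20, 0,0,0,0,0,0,20, 0,0,0,0,0,0,20, 0,0,0,0,0,0,20]'
python3 -c "
from h import *
go(.5403,-.1215,.011)"
```

```text
time: 8.4
tool_pos: [0.541, -0.1222, 0.0158]
tcp_rot: [-3.142, -0.001, 0.001]
wrist_force: [-6.4, 0.9, 12.0]
width: 0.378
grip_force: 41.0
t 8.4 pos [ 0.541  -0.1222  0.0158] F [-6.4  0.9 12. ] w 32.3 g 41.0 closing yaw deg -89.97 tilt z [-0.  0. -1.]
shift now [-0.7 -0.7  4.8]
```

```bash
python3 -m inch '[0,0,0,0,0,0,48, 0,0,0,0,0,0,48, 0,0,0,0,0,0,48, 0,0,0,0,0,0,48, 0,0,-10,0,0,0,48, 0,0,-20,0,0,0,48, 0,0,-40,0,0,0,48, 0,0,-50,0,0,0,48]'
python3 -m inch '[0,-10,-20,0,0,0,60, 0,-30,0,0,0,0,60, 0,0,0,0,0,0,60, 0,0,0,0,0,0,60, 0,0,0,0,0,0,60, 0,0,0,0,0,0,60, 0,0,0,0,0,0,60, 0,0,0,0,0,0,60]' 
python3 - <<'E'
from h import *
import pickle
im,P=shot('wrist','w5');pickle.dump(P,open('w5.pkl','wb'))
go(.6309,.0752,.062,np.radians(128.1))
E
```

```text
time: 9.2
tool_pos: [0.539, -0.1216, 0.1337]
tcp_rot: [-3.14, -0.001, 0.008]
wrist_force: [1.2, 0.6, -0.0]
width: 0.56
grip_force: 0.0
time: 10.0
tool_pos: [0.5409, -0.0825, 0.1539]
tcp_rot: [-3.142, 0.0, 0.001]
wrist_force: [-0.6, -0.1, 0.2]
width: 0.698
grip_force: 0.0
t 10.05 pos [ 0.5409 -0.0825  0.154 ] F [ 0.  -0.9 -0. ] w 59.7 g 0.0 closing yaw deg -90.0 tilt z [-0.001  0.    -1.   ]
shift now [  90.1 -157.7   91.9]
turn about tool z -38.1 shift after turn [168.2 -68.5  91.9] q6 1.3739579773946105
```

View pics/w5.png

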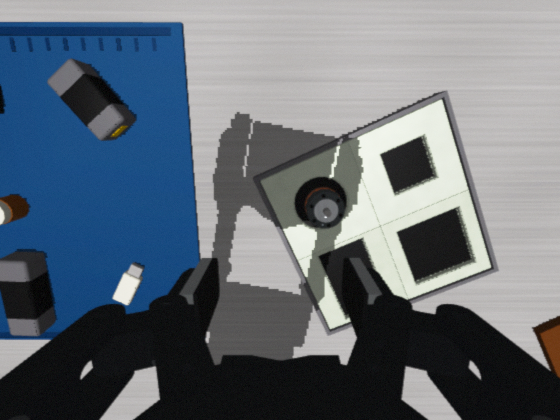

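```bash
python3 -m inch '[0,0,0,0,0,-7.62,60, 0,0,0,0,0,-7.62,60, 0,0,0,0,0,-7.62,60, 0,0,0,0,0,-7.62,60, 0,0,0,0,0,-7.62,60, 33.6,-13.7,0,0,0,0,60, 33.6,-13.7,0,0,0,0,60, 33.6,-13.7,0,0,0,0,60]'
python3 -m inch '[33.6,-13.7,0,0,0,0,55, 33.6,-13.7,20,0,0,0,55, 0,0,30,0,0,0,55, 0,0,30,0,0,0,55, 0,0,12,0,0,0,55, 0,0,0,0,0,0,55, 0,0,0,0,0,0,55, 0,0,0,0,0,0,55]' 
python3 - <<'E'
from h import *
import pickle
im,P=shot('wrist','w6');pickle.dump(P,open('w6.pkl','wb'))
go(.6309,.0752,.012,np.radians(128.1))
E
```

```text
time: 10.85
tool_pos: [0.5955, 0.013, 0.1543]
tcp_rot: [2.97, 1.024, 0.0]
wrist_force: [0.7, 0.3, 0.6]
width: 0.704
grip_force: 0.0
time: 11.65
tool_pos: [0.6325, 0.0753, 0.0644]
tcp_rot: [2.969, 1.025, 0.005]
wrist_force: [1.7, 0.4, 0.0]
width: 0.645
grip_force: 0.0
t 11.7 pos [0.6325 0.0753 0.0645] F [-0.3 -0.5  0.2] w 54.8 g 0.0 closing yaw deg -51.9 tilt z [ 0.004  0.    -1.   ]
shift now [-1.5 -1.  52.5]
turn about tool z 0.0 shift after turn [-1.5 -1.  52.5] q6 0.9851334511823009
```

View pics/w6.png

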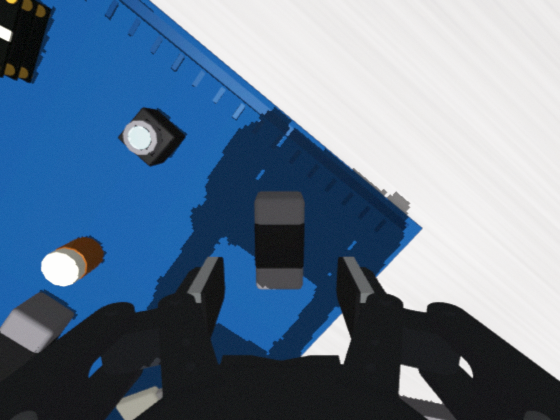

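```bash
python3 -m inch '[-1,-0.5,20,0,0,0,55, 0,0,20,0,0,0,55, 0,0,12.5,0,0,0,55, 0,0,0,0,0,0,55, 0,0,0,0,0,0,15, 0,0,0,0,0,0,15, 0,0,0,0,0,0,15, 0,0,0,0,0,0,15]' 50
python3 -m inch '[0,0,0,0,0,0,15, 0,0,-5,0,0,0,15, 0,0,-10,0,0,0,15, 0,0,-20,0,0,0,15, 0,0,-30,0,0,0,15, 0,0,0,0,0,0,15, 0,0,0,0,0,0,15, 0,0,0,0,0,0,15]'
python3 -c "
from h import *
go(.4624,-.1578,.070,np.radians(114.9))"
```

```text
time: 12.5
tool_pos: [0.6311, 0.0754, 0.0113]
tcp_rot: [2.969, 1.026, 0.004]
wrist_force: [0.1, -0.0, 4.2]
width: 0.338
grip_force: 50.1
time: 13.3
tool_pos: [0.6287, 0.0752, 0.0737]
tcp_rot: [-2.969, -1.026, 0.003]
wrist_force: [-0.4, -0.5, -0.7]
width: 0.34
grip_force: 49.5
t 13.3 pos [0.6287 0.0752 0.0737] F [-0.4 -0.5 -0.7] w 29.0 g 49.5 closing yaw deg -51.86 tilt z [-0.002 -0.    -1.   ]
shift now [-274.6   80.6    4.1]
turn about tool z 13.2 shift after turn [-248.9  141.3    4.1] q6 0.9849066821527849
```

```bash
python3 -m inch '[0,0,0,0,0,6.6,15, 0,0,0,0,0,6.6,15, -35.6,20.2,0,0,0,0,15, -35.6,20.2,0,0,0,0,15, -35.6,20.2,0,0,0,0,15, -35.6,20.2,0,0,0,0,15, -35.6,20.2,0,0,0,0,15, -35.6,20.2,0,0,0,0,15]'
python3 -m inch '[-35.6,20.2,0,0,0,0,15, 0,0,10,0,0,0,15, 0,0,20,0,0,0,15, 0,0,0,0,0,0,15, 0,0,0,0,0,0,15, 0,0,0,0,0,0,15, 0,0,0,0,0,0,15, 0,0,0,0,0,0,15]'
python3 -c "
from h import *
im,P=shot('wrist','w7')
go(.4624,-.1578,.018,np.radians(114.9))"
```

```text
time: 14.1
tool_pos: [0.4847, -0.1253, 0.0732]
tcp_rot: [-3.066, -0.678, 0.004]
wrist_force: [-0.3, 0.5, -0.4]
width: 0.337
grip_force: 49.5
time: 14.9
tool_pos: [0.4642, -0.1579, 0.0454]
tcp_rot: [3.067, 0.679, 0.002]
wrist_force: [-0.2, 1.6, 0.2]
width: 0.338
grip_force: 49.6
t 14.95 pos [ 0.464  -0.1579  0.0454] F [-0.9 -0.1 -0.2] w 29.1 g 49.6 closing yaw deg -65.04 tilt z [ 0.001 -0.    -1.   ]
shift now [-1.5 -0.8 27.4]
turn about tool z 0.1 shift after turn [-1.5 -0.8 27.4] q6 0.7562323959220646
```

View pics/w7.png

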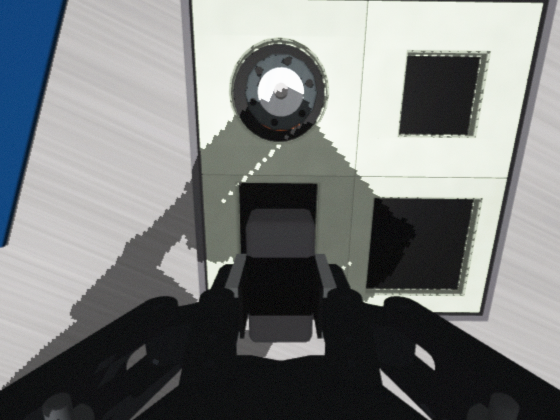

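```bash
python3 -m inch '[-1.5,-0.8,15,0,0,0,15, 0,0,10,0,0,0,15, 0,0,3,0,0,0,15, 0,0,1,0,0,0,15, 0,0,1,0,0,0,15, 0,0,0.5,0,0,0,15, 0,0,0,0,0,0,15, 0,0,0,0,0,0,15]'
python3 -m inch '[0,0,0.5,0,0,0,15, 0,0,0,0,0,0,15, 0,0,0,0,0,0,15, 0,0,0,0,0,0,15, 0,0,0,0,0,0,15, 0,0,0,0,0,0,15, 0,0,0,0,0,0,15, 0,0,0,0,0,0,15]'
python3 -c "
from h import *
go(.4624,-.1578,.015)"
```

```text
time: 15.75
tool_pos: [0.4622, -0.1581, 0.0153]
tcp_rot: [3.067, 0.678, 0.001]
wrist_force: [-1.9, 1.4, 6.1]
width: 0.338
grip_force: 50.4
time: 16.55
tool_pos: [0.4622, -0.1581, 0.0153]
tcp_rot: [3.067, 0.678, 0.001]
wrist_force: [-4.2, 1.2, 9.9]
width: 0.338
grip_force: 51.0
t 16.55 pos [ 0.4622 -0.1581  0.0153] F [-4.2  1.2  9.9] w 28.9 g 51.0 closing yaw deg -65.07 tilt z [ 0. -0. -1.]
shift now [ 0.3 -0.2  0.3]
```

```bash
python3 -m inch '[0,0,0,0,0,0,44, 0,0,0,0,0,0,44, 0,0,0,0,0,0,44, 0,0,0,0,0,0,44, 0,0,-10,0,0,0,44, 0,0,-30,0,0,0,44, 0,0,-40,0,0,0,44, 0,0,-30,0,0,8.3,50]'
python3 -m inch '[0,0,0,0,0,8.3,50, 0,0,0,0,0,8.3,50, 19.2,-37,0,0,0,0,50, 19.2,-37,0,0,0,0,50, 19.2,-37,0,0,0,0,50, 19.2,-37,0,0,0,0,50, 19.2,-37,0,0,0,0,50, 19.2,-37,0,0,0,0,50]'
python3 -m inch '[19.2,-37,0,0,0,0,50, 19.2,-37,0,0,0,0,50, 19.2,-37,0,0,0,0,50, 0,0,20,0,0,0,50, 0,0,20,0,0,0,50, 0,0,10,0,0,0,50, 0,0,0,0,0,0,50, 0,0,0,0,0,0,50]'
python3 - <<'E'
from h import *
import pickle
im,P=shot('wrist','w8');pickle.dump(P,open('w8.pkl','wb'))
go(.635,.175,.012)
E
```

```text
time: 17.35
tool_pos: [0.4623, -0.1582, 0.1264]
tcp_rot: [3.108, 0.45, 0.002]
wrist_force: [0.7, -0.0, 0.3]
width: 0.585
grip_force: 0.0
time: 18.15
tool_pos: [0.5775, 0.0658, 0.1246]
tcp_rot: [3.142, 0.001, 0.001]
wrist_force: [-0.1, -0.5, 0.1]
width: 0.584
grip_force: 0.0
time: 18.95
tool_pos: [0.6345, 0.1749, 0.0743]
tcp_rot: [-3.142, -0.0, -0.0]
wrist_force: [0.7, -0.0, 0.3]
width: 0.586
grip_force: 0.0
t 19.0 pos [0.635 0.175 0.075] F [ 0.5 -0.  -0.1] w 50.0 g 0.0 closing yaw deg -90.0 tilt z [ 0.002  0.    -1.   ]
shift now [-0.1  0.  63. ]
```

View pics/w8.png

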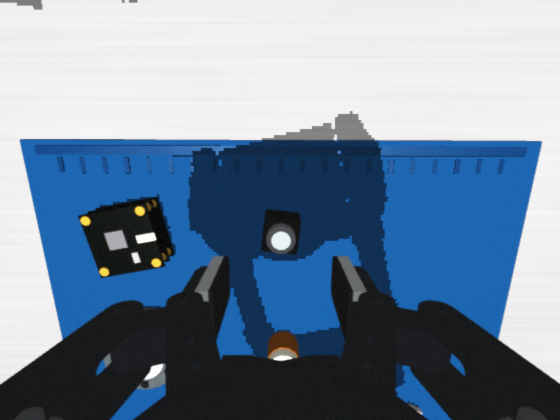

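```bash
python3 - <<'E'
from h import *
import pickle
from m import blobs
P=pickle.load(open('w8.pkl','rb'));im=cv2.imread('pics/w8.png')
blobs(im,P,[('cam',(.635,.175,.017),.017),('stack',(.632,.279,.016),.016)],'w8')
b=np.array([ray(P,*q,.028)[:2]*1000 for q in((86,221),(140,211),(156,263),(104,272))]);print(b.mean(0),b.round(1).tolist())
for i in range(4):
    d=b[(i+1)%4]-b[i];print(np.degrees(np.arctan2(d[1],d[0]))%90)
g=cv2.resize(im[190:275,235:330],None,fx=8,fy=7)
cv2.imwrite('pics/c8.png',cv2.convertScaleAbs(g,alpha=2.5,beta=20))
E
```

```text
w8 cam pix [281. 232.] area 1479 centre mm [634.6 174.7] size [24.4 30.5] ang 83.1 centroid [635.1 174.7]
w8 stack pix [127. 237.] area 5211 centre mm [629.8 279.9] size [48.9 55.9] ang 10.5 centroid [631.  279.9]
[631.45902983 277.7385627 ] [[645.9, 298.4], [652.4, 263.3], [617.0, 257.0], [610.5, 292.3]]
10.609930944616721
10.044039633126317
10.432463043460828
9.71623781657763
```

View pics/c8.png

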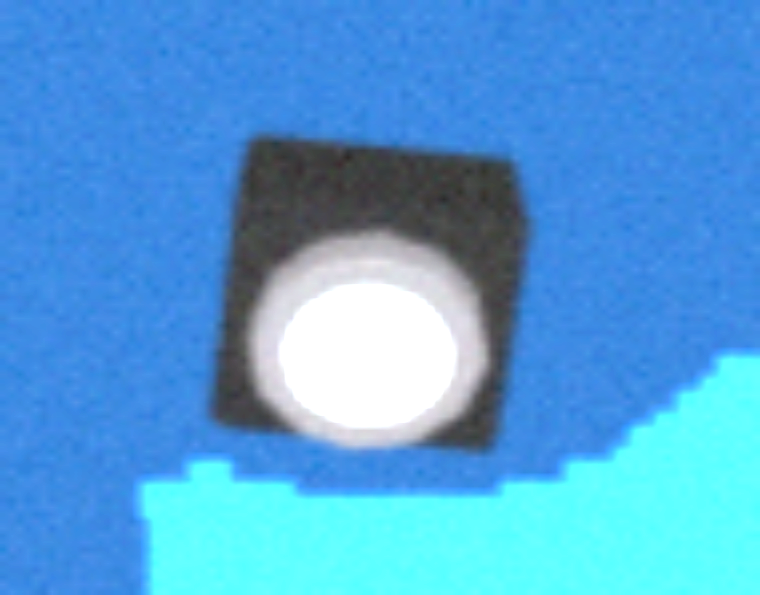

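```bash
python3 -m inch '[0,0,20,0,0,6.9,50, 0,0,20,0,0,0,50, 0,0,15,0,0,0,50, 0,0,8,0,0,0,50, 0,0,0,0,0,0,50, 0,0,0,0,0,0,10, 0,0,0,0,0,0,10, 0,0,0,0,0,0,10]' 40
python3 -m inch '[0,0,0,0,0,0,10, 0,0,0,0,0,0,10, 0,0,-5,0,0,0,10, 0,0,-10,0,0,0,10, 0,0,-20,0,0,0,10, 0,0,-30,0,0,0,10, 0,0,0,0,0,0,10, 0,0,0,0,0,0,10]'
python3 -c "
from h import *
go(.5766,-.1996,.045,np.radians(114.9))"
```

```text
time: 19.8
tool_pos: [0.6354, 0.1755, 0.0121]
tcp_rot: [-3.135, 0.188, -0.004]
wrist_force: [1.7, -0.1, 6.2]
width: 0.273
grip_force: 41.0
time: 20.6
tool_pos: [0.635, 0.1754, 0.077]
tcp_rot: [-3.135, 0.188, -0.003]
wrist_force: [0.4, 0.0, -1.1]
width: 0.272
grip_force: 40.1
t 20.6 pos [0.635  0.1754 0.077 ] F [ 0.4  0.  -1.1] w 23.2 g 40.1 closing yaw deg -96.87 tilt z [ 0.002  0.001 -1.   ]
shift now [-13.2 379.3  31.7]
turn about tool z -31.8 shift after turn [-210.9  315.5   31.7] q6 1.922290413800381
```

```bash
python3 -m inch '[0,0,0,0,0,-7.95,10, 0,0,0,0,0,-7.95,10, 0,0,0,0,0,-7.95,10, 0,0,0,0,0,-7.95,10, -23.4,35,0,0,0,0,10, -23.4,35,0,0,0,0,10, -23.4,35,0,0,0,0,10, -23.4,35,0,0,0,0,10]'
python3 -m inch '[-23.4,35,0,0,0,0,10, -23.4,35,0,0,0,0,10, -23.4,35,0,0,0,0,10, -23.4,35,0,0,0,0,10, -23.4,35,0,0,0,0,10, 0,0,15,0,0,0,10, 0,0,15,0,0,0,10, 0,0,0,0,0,0,10]'
python3 -c "
from h import *
viewer.read_camera('wrist')
im,P=shot('wrist','w9')
go(.5766,-.1996,.016,np.radians(114.9))"
```

```text
time: 21.4
tool_pos: [0.6065, 0.0075, 0.0739]
tcp_rot: [-3.067, -0.679, 0.005]
wrist_force: [0.5, -1.0, 0.3]
width: 0.268
grip_force: 40.1
time: 22.2
tool_pos: [0.5726, -0.1971, 0.0413]
tcp_rot: [-3.063, -0.677, 0.01]
wrist_force: [-1.0, 1.3, -0.9]
width: 0.268
grip_force: 40.1
t 22.3 pos [ 0.5748 -0.1974  0.0439] F [ 0.   0.3 -0.7] w 22.8 g 40.1 closing yaw deg -64.98 tilt z [-0.004  0.002 -1.   ]
shift now [ 0.7  2.9 27.9]
turn about tool z 0.1 shift after turn [ 0.7  2.9 27.9] q6 0.7621103982930842
```

View pics/w9.png

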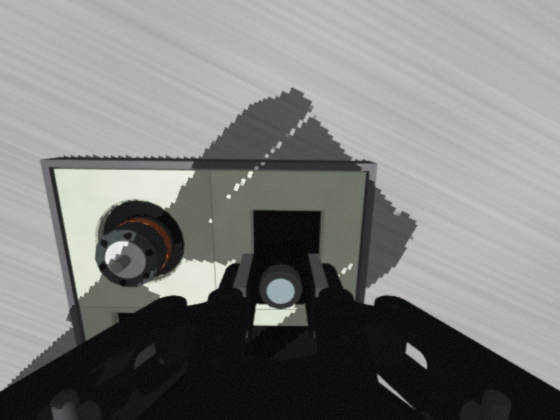

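```bash
python3 -m inch '[1,2,10,0,0,0,10, 0,0,0,0,0,0,10, 0,0,0,0,0,0,10, 0,0,5,0,0,0,10, 0,0,5,0,0,0,10, 0,0,0,0,0,0,10, 0,0,0,0,0,0,10, 0,0,0,0,0,0,10]'
python3 -c "
from h import *
go(.5766,-.1996,.016,np.radians(114.9))"
```

```text
time: 23.1
tool_pos: [0.578, -0.2007, 0.0259]
tcp_rot: [3.067, 0.678, 0.0]
wrist_force: [1.0, 0.8, -0.2]
width: 0.271
grip_force: 40.1
t 23.1 pos [ 0.578  -0.2007  0.0259] F [ 1.   0.8 -0.2] w 23.1 g 40.1 closing yaw deg -65.07 tilt z [ 0. -0. -1.]
shift now [-0.8 -1.6  9.9]
turn about tool z 0.0 shift after turn [-0.8 -1.6  9.9] q6 0.7607426841147426
```

```bash
python3 -m inch '[-0.8,-1.6,5,0,0,0,10, 0,0,3,0,0,0,10, 0,0,1,0,0,0,10, 0,0,1,0,0,0,10, 0,0,0.5,0,0,0,10, 0,0,0,0,0,0,10, 0,0,0,0,0,0,10, 0,0,0,0,0,0,10]'
python3 -c "
from h import *
go(.5766,-.1996,.016,np.radians(114.9))"
```

```text
time: 23.9
tool_pos: [0.5767, -0.1996, 0.0161]
tcp_rot: [3.067, 0.678, 0.0]
wrist_force: [-2.7, 1.5, 5.6]
width: 0.269
grip_force: 40.8
t 23.9 pos [ 0.5767 -0.1996  0.0161] F [-2.7  1.5  5.6] w 23.0 g 40.8 closing yaw deg -65.07 tilt z [ 0. -0. -1.]
shift now [-0.1 -0.   0.1]
turn about tool z 0.0 shift after turn [-0.1 -0.   0.1] q6 0.7615991125305198
```

```bash
python3 -m inch '[0,0,0,0,0,0,38, 0,0,0,0,0,0,38, 0,0,0,0,0,0,38, 0,0,0,0,0,0,38, 0,0,-10,0,0,0,38, 0,0,-30,0,0,0,38, 0,0,-30,0,0,7.25,50, 0,0,0,0,0,7.25,68]'
python3 -m inch '[0,0,0,0,0,0,68, 0,0,0,0,0,0,68, 0,0,0,0,0,0,68, 0,0,0,0,0,0,68, 0,0,0,0,0,0,68, 0,0,0,0,0,0,68, 0,0,0,0,0,0,68, 0,0,0,0,0,0,68]'
python3 -c "
from h import *
go(.6315,.2785,.072,np.radians(100.4))"
```

```text
time: 24.7
tool_pos: [0.5804, -0.201, 0.0913]
tcp_rot: [3.125, 0.277, 0.014]
wrist_force: [0.5, -0.2, 0.8]
width: 0.74
grip_force: 0.0
time: 25.5
tool_pos: [0.5765, -0.1995, 0.0852]
tcp_rot: [-3.128, -0.286, 0.0]
wrist_force: [1.2, -0.5, 0.5]
width: 0.795
grip_force: 0.0
t 25.5 pos [ 0.5765 -0.1995  0.0852] F [ 1.2 -0.5  0.5] w 67.9 g 0.0 closing yaw deg -79.56 tilt z [-0.  0. -1.]
shift now [ 140.7 -460.1   13.2]
turn about tool z 0.0 shift after turn [ 140.4 -460.2   13.2] q6 1.0145385801304079
```

```bash
python3 -m inch '[12.8,-41.8,0,0,0,0,68, 12.8,-41.8,0,0,0,0,68, 12.8,-41.8,0,0,0,0,68, 12.8,-41.8,0,0,0,0,68, 12.8,-41.8,0,0,0,0,68, 12.8,-41.8,0,0,0,0,68, 12.8,-41.8,0,0,0,0,68, 12.8,-41.8,0,0,0,0,68]'
python3 -m inch '[12.8,-41.8,0,0,0,0,68, 12.8,-41.8,0,0,0,0,68, 12.8,-41.8,0,0,0,0,68, 0,0,6,0,0,0,68, 0,0,6,0,0,0,68, 0,0,0,0,0,0,68, 0,0,0,0,0,0,68, 0,0,0,0,0,0,68]'
python3 - <<'E'
from h import *
import pickle
from m import blobs
im,P=shot('wrist','w10')
b=cv2.imread('pics/w10.png');h=cv2.cvtColor(b,cv2.COLOR_BGR2HSV)
blobs(b,P,[('stack',(.632,.279,.016),.016)],'w10')
y=((h[...,0]>15)&(h[...,0]<32)&(h[...,1]>140)&(h[...,2]>150)).astype(np.uint8)
n,l,st,ce=cv2.connectedComponentsWithStats(y)
for i in range(1,n):
    if st[i,4]>25:print(ce[i].round(),st[i,4],(ray(P,*ce[i],.028)[:2]*1000).round(1))
go(.6315,.2785,.012,np.radians(100.4))
E
```

```text
time: 26.3
tool_pos: [0.6168, 0.1497, 0.0855]
tcp_rot: [3.129, 0.286, 0.001]
wrist_force: [1.2, -0.3, 0.6]
width: 0.797
grip_force: 0.0
time: 27.1
tool_pos: [0.6318, 0.2768, 0.0733]
tcp_rot: [3.129, 0.283, -0.0]
wrist_force: [0.3, 0.4, 0.2]
width: 0.799
grip_force: 0.0
w10 stack pix [279. 233.] area 4520 centre mm [630.4 277.3] size [50.9 47.3] ang 10.9 centroid [631.4 278. ]
[27. 14.] 99 [732.3 432.2]
[94. 29.] 90 [731.3 397.1]
[28. 83.] 80 [697.1 433.1]
[91. 97.] 81 [696.2 397.8]
t 27.15 pos [0.632  0.2769 0.0736] F [ 0.3 -0.2 -0.2] w 68.5 g 0.0 closing yaw deg -79.66 tilt z [ 0.  0. -1.]
shift now [-0.2 -1.6 61.6]
turn about tool z -0.1 shift after turn [-0.2 -1.6 61.6] q6 1.7673024598061065
```

```bash
python3 -m inch '[0,-1,20,0,0,0,68, 0,0,20,0,0,0,68, 0,0,15,0,0,0,68, 0,0,7.5,0,0,0,68, 0,0,0,0,0,0,68, 0,0,0,0,0,0,30, 0,0,0,0,0,0,30, 0,0,0,0,0,0,30]' 40
python3 -m inch '[0,0,0,0,0,0,30, 0,0,0,0,0,0,30, 0,0,-5,0,0,0,30, 0,0,-10,0,0,0,30, 0,0,-20,0,0,0,30, 0,0,-30,0,0,0,30, 0,0,0,0,0,0,30, 0,0,0,0,0,0,30]'
python3 -c "
from h import *
go(.4985,-.2358,.045,np.radians(114.9))"
```

```text
time: 27.95
tool_pos: [0.6326, 0.2796, 0.0122]
tcp_rot: [-3.128, -0.286, -0.004]
wrist_force: [-0.2, -0.6, 0.1]
width: 0.503
grip_force: 42.3
time: 28.75
tool_pos: [0.6323, 0.2795, 0.0772]
tcp_rot: [-3.128, -0.286, -0.004]
wrist_force: [0.3, 0.0, -0.7]
width: 0.501
grip_force: 42.4
t 28.75 pos [0.6323 0.2795 0.0772] F [ 0.3  0.  -0.7] w 42.8 g 42.4 closing yaw deg -79.57 tilt z [ 0.002  0.001 -1.   ]
shift now [-224.9  482.6   31.4]
turn about tool z -14.5 shift after turn [-338.4  411.1   31.4] q6 1.7688687892176356
```

```bash
python3 -m inch '[0,0,0,0,0,-7.25,30, 0,0,0,0,0,-7.25,30, -28.2,34.2,0,0,0,0,30, -28.2,34.2,0,0,0,0,30, -28.2,34.2,0,0,0,0,30, -28.2,34.2,0,0,0,0,30, -28.2,34.2,0,0,0,0,30, -28.2,34.2,0,0,0,0,30]'
python3 -m inch '[-28.2,34.2,0,0,0,0,30, -28.2,34.2,0,0,0,0,30, -28.2,34.2,0,0,0,0,30, -28.2,34.2,0,0,0,0,30, -28.2,34.2,0,0,0,0,30, -28.2,34.2,0,0,0,0,30, 0,0,0,0,0,0,30, 0,0,0,0,0,0,30]'
python3 -m inch '[0,0,15,0,0,0,30, 0,0,15,0,0,0,30, 0,0,0,0,0,0,30, 0,0,0,0,0,0,30, 0,0,0,0,0,0,30, 0,0,0,0,0,0,30, 0,0,0,0,0,0,30, 0,0,0,0,0,0,30]'
python3 -c "
from h import *
im,P=shot('wrist','w11')
go(.4985,-.2358,.026,np.radians(114.9))"
```

```text
time: 29.55
tool_pos: [0.5623, 0.0202, 0.074]
tcp_rot: [-3.067, -0.679, 0.005]
wrist_force: [0.5, -0.9, -0.3]
width: 0.508
grip_force: 42.3
time: 30.35
tool_pos: [0.4961, -0.236, 0.0743]
tcp_rot: [-3.066, -0.673, 0.003]
wrist_force: [-0.2, 0.2, -1.0]
width: 0.504
grip_force: 42.3
time: 31.15
tool_pos: [0.4981, -0.2358, 0.0463]
tcp_rot: [3.067, 0.678, 0.001]
wrist_force: [-0.9, 0.1, -1.1]
width: 0.5
grip_force: 42.3
t 31.2 pos [ 0.4979 -0.2358  0.0462] F [ 0.2 -0.2  0.2] w 43.1 g 42.3 closing yaw deg -65.07 tilt z [ 0.001 -0.    -1.   ]
shift now [ 0.5  0.2 20.2]
turn about tool z 0.0 shift after turn [ 0.5  0.2 20.2] q6 0.6481675925194417
```

```bash
python3 -m inch '[0.5,0,15,0,0,0,30, 0,0,10,0,0,0,30, 0,0,3,0,0,0,30, 0,0,1,0,0,0,30, 0,0,0.5,0,0,0,30, 0,0,0,0,0,0,30, 0,0,0,0,0,0,30, 0,0,0,0,0,0,30]'
python3 -m inch '[0,0,0.5,0,0,0,30, 0,0,0.5,0,0,0,30, 0,0,0,0,0,0,30, 0,0,0,0,0,0,30, 0,0,0,0,0,0,30, 0,0,0,0,0,0,30, 0,0,0,0,0,0,30, 0,0,0,0,0,0,30]'
python3 -c "
from h import *
go(.4985,-.2358,.016,np.radians(114.9))"
```

```text
time: 32.0
tool_pos: [0.4974, -0.2351, 0.0161]
tcp_rot: [-3.066, -0.678, 0.002]
wrist_force: [-3.1, 1.6, 5.2]
width: 0.505
grip_force: 43.0
time: 32.8
tool_pos: [0.4974, -0.2351, 0.0161]
tcp_rot: [-3.066, -0.678, 0.003]
wrist_force: [-5.5, 2.9, 12.6]
width: 0.503
grip_force: 43.8
t 32.8 pos [ 0.4974 -0.2351  0.0161] F [-5.5  2.9 12.6] w 42.9 g 43.8 closing yaw deg -65.07 tilt z [-0.002  0.001 -1.   ]
shift now [0.7 1.1 0.1]
turn about tool z 0.0 shift after turn [0.7 1.1 0.1] q6 0.6489435761718669
```

```bash
python3 -m inch '[0,0,0,0,0,0,52, 0,0,0,0,0,0,52, 0,0,0,0,0,0,52, 0,0,0,0,0,0,52, 0,0,-10,0,0,0,52, 0,0,-30,0,0,0,52, 0,0,-40,0,0,0,52, 30,0,-40,0,0,0,52]'
python3 -m inch '[40,-20,-30,0,0,0,52, 10,-20,-30,0,0,0,52, 0,0,0,0,0,0,52, 0,0,0,0,0,0,52, 0,0,0,0,0,0,52, 0,0,0,0,0,0,52, 0,0,0,0,0,0,52, 0,0,0,0,0,0,52]'
python3 - <<'E'
from h import *
a,_=shot('wrist','w12');b,_=shot('top','top1')
c=cv2.resize(b[145:275,135:400],(560,275),interpolation=cv2.INTER_CUBIC)
cv2.imwrite('pics/final.png',np.vstack([a[90:400],c])[...,::-1])
go(.5,-.2,.2)
E
```

```text
time: 33.6
tool_pos: [0.5224, -0.2231, 0.1359]
tcp_rot: [-3.067, -0.674, 0.006]
wrist_force: [0.8, 0.6, -0.1]
width: 0.606
grip_force: 0.0
time: 34.4
tool_pos: [0.5511, -0.1683, 0.1921]
tcp_rot: [-3.067, -0.677, 0.002]
wrist_force: [-0.0, -0.6, 0.8]
width: 0.609
grip_force: 0.0
t 34.5 pos [ 0.5515 -0.1682  0.1926] F [0.3 0.6 0.4] w 52.0 g 0.0 closing yaw deg -65.1 tilt z [-0.001  0.    -1.   ]
shift now [-60.1   7.2  -7.4]
```

View pics/final.png

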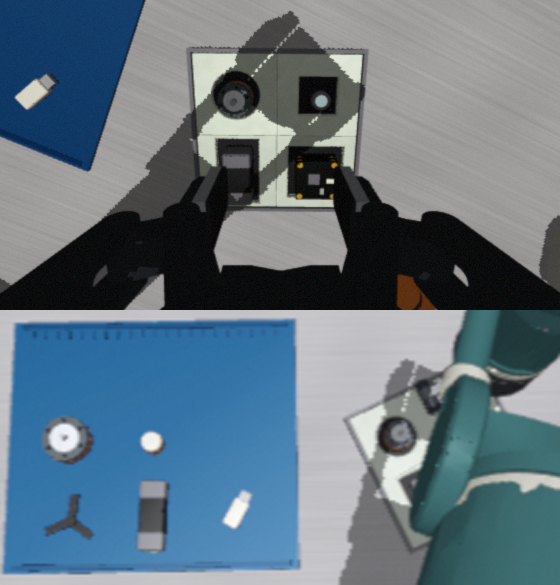

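```bash
python3 -c "
from workcell import job
print(job.finish_job())"
```

```text
the job is handed in; nothing more can be done
None
```

I packed the small motor, short battery, camera and flight-controller stack into their pockets in that order, each pressed down until it touched the floor. The last pictures show all four seated and the large motor and long battery still on the mat, and I handed the job in at about 34.5 s; no verdict was returned.

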